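# Complete the matched pairs of a twin-cylinder engine set

## Task

The black crate holds a half-packed part set for a two-cylinder engine: each of its four grey bins already has one part in it. From the mat, bring the matching piston, connecting rod, bearing and sprocket and set each down (do not drop it) in the free space beside its twin: piston standing crown up, bearing flat, sprocket flat with the hub up, rod flat and parallel to its twin (either way round). Leave the smaller piston and the shorter rod where they lie.

Things in the scene. Friction and masses are not known exactly. Their poses are not given: they have to be found in the camera images.
- piston: The larger of two loose aluminium pistons, a cylinder 48 mm in diameter and 44 mm high, ring grooves near the top, standing crown up. Origin at the centre of its underside, z up. About 0.14 kg. Loose on a 3 mm dark grey rubber mat beside the crate, 25 mm clear all round.
- rod: The longer of two loose steel connecting rods, lying flat on the mat: 111 mm long, 14 mm thick. Origin at mid-length on its underside; x along the rod from the big eye (32 mm across, centre x = -39.5 mm) to the small eye (22 mm, x = +44.5 mm). Shank between them 12 mm wide (y), top 12 mm above the underside. About 0.16 kg; balance point some 10 mm from the origin towards the big eye.
- bearing: Steel ball bearing with black seals, lying flat: a ring 47 mm outside, 20 mm bore, 14 mm high. Origin at the centre of its underside, z up. About 0.11 kg. Loose on a 3 mm dark grey rubber mat beside the crate, 25 mm clear all round.
- sprocket: Dark steel cam-chain sprocket lying flat, hub up: toothed disc 54 mm over the teeth and 7 mm thick, with a bright round hub 26 mm in diameter whose top is 18 mm above the underside. Origin at the centre of its underside, z up. About 0.13 kg. Loose on a 3 mm dark grey rubber mat beside the crate, 25 mm clear all round.
- small_piston: Look-alike that does not belong: a smaller aluminium piston, 37 mm in diameter and 33 mm high, standing on the mat. Origin at the centre of its underside.
- short_rod: Look-alike that does not belong: a shorter steel connecting rod, 79.5 mm long overall (58 mm between eye centres), 12 mm thick, lying flat on the mat. Origin at the middle of its length, on its underside; x along the rod towards the small eye.
- piston_bin: Open grey bin, one of four fixed two by two in a black crate (crate walls 55 mm high), 150 (x) x 116 (y) x 30 mm, walls and floor 2.5 mm. Known by its content: a 48 mm piston, standing crown up, is fixed in it at x = +36 mm, y = 0; the free half is at -x, its middle at x = -36 mm, y = 0. Origin: centre of the bin's underside, z up.
- rod_bin: Open grey bin, one of four fixed two by two in a black crate (crate walls 55 mm high), 150 (x) x 116 (y) x 30 mm, walls and floor 2.5 mm. Known by its content: a 111 mm connecting rod, lying along the bin's x, is fixed in it with its middle at x = 0, y = +29 mm; the free side is at -y, its middle line at y = -22 mm. Origin: centre of the bin's underside, z up.
- bearing_bin: Open grey bin, one of four fixed two by two in a black crate (crate walls 55 mm high), 150 (x) x 116 (y) x 30 mm, walls and floor 2.5 mm. Known by its content: a 47 mm ball bearing, lying flat, is fixed in it at x = +36 mm, y = 0; the free half is at -x, its middle at x = -36 mm, y = 0. Origin: centre of the bin's underside, z up.
- sprocket_bin: Open grey bin, one of four fixed two by two in a black crate (crate walls 55 mm high), 150 (x) x 116 (y) x 30 mm, walls and floor 2.5 mm. Known by its content: a 54 mm sprocket, hub up, is fixed in it at x = +36 mm, y = 0; the free half is at -x, its middle at x = -36 mm, y = 0. Origin: centre of the bin's underside, z up.

How it is judged:
By the outcome, as a careful person would: the job done as asked, in the order asked, and still so for the second after the job is handed in, with the robot touching nothing.
It also fails if it takes over 106 s, if anything falls off the work surface, if the arm or the gripper's body presses on something with over 40 N, if the wrist force passes 120 N, or if a joint passes its speed limit or range.

## Robot

A 6-joint arm with a two-finger parallel gripper is mounted at the origin on the work surface. World frame = base frame: x ahead of the robot, y to its left, z up, the work surface at z = 0. Lengths are in m, angles in degrees, forces in N, time in s.
With the tool pointing down it reaches from about 0.35 to 0.875 m from the base axis. Payload 4.2 kg.
Tool frame: the origin (TCP) lies midway between the tips of the shut fingers; the grasp point (between the pads) lies 19 mm behind it; z points along the fingers, y is the line along which they close (so a half turn about z gives the same grasp; the last joint's range is limited). The gripper opens to 87 mm and grips with 3 to 60 N. Pads are 19 mm wide; open, the fingers measure 117 mm over their backs; the gripper's body (75 mm by 190 mm) begins 51 mm behind the grasp point.
Start: joints at [-59.209, 22.042, 0.453, 0, -68.411, -14.817], TCP at [0.172, -0.601, 0.223] pointing down, gripper open.
Joint ranges: [-179.83, 179.83], [-69.29, 118.12], [-61.27, 80.66], [-181.25, 117.63], [-171.15, -9.14], [-177.46, 177.46]. Speed limits (degrees/s): [159.86, 159.86, 180, 180, 180, 180].

## Interface

Orientations are given as [roll, pitch, yaw] about the fixed x, y, z axes, in that order (R = Rz(yaw) Ry(pitch) Rx(roll)).
In Python, from workcell import env gives the robot as it stands. The module is installed in compiled form; this text tells all that it offers. Calls block until the motion is done:
- env.goto(position, orientation): joint-space move of the TCP to a pose.
- env.move_straight(position, rotation=None, rate=0.15, force_limit=None): straight line of the TCP; rotation=None keeps the orientation; rate is the mean speed in m/s. With force_limit (N) it stops when the force on the tool has changed by that much, and returns True; else False.
- env.set_joints(angles): joint-space move.
- env.gripper_to(opening, grasp_force=None): opening from 0.0 (shut) to 1.0 (fully open); grasp_force is the grip in N (None keeps the last); returns when the fingers have stopped.
- env.dwell(seconds).
- env.inverse_kinematics(position, orientation): joint angles nearest the present ones, or None.
- env.read_state(): the state.
- env.grab_frame(name): name is "scene" or "top"; returns a dict with "image" (420x560x3 uint8, blue, green, red), "fx", "fy", "cx", "cy" (pixels), "position" and "orientation" of the camera in the world. Camera axes: x right, y up, looking along -z (the intrinsics and any distortion apply to the point x, -y, -z); pixel columns grow to the right and rows downward; lengths in m; the calibration is good to about 2 mm. A picture is of the moment at which its call begins. There is no depth.
A pose or a line that the arm cannot do raises env.Unreachable and nothing moves.
- env.close_job(): hands the job in; it is judged then, once.
Trained networks look in a picture, given as the dict that the camera call returned (one of the last four; its "shot" number tells which), for a name from the list of things; names that differ only in an ending like _2 or _b are one class to them, and where a whole thing is asked for, a point or a joint stands for the part that bears it (a point fixed in the world has none). Each returns a list of dicts, best first, with "score" (0 to 1); they miss things now and then, are a little off and sometimes report something else, mostly with a low value. They report only what shows in the picture. A call takes as long as a camera call.
- env.search_frame(picture, thing): "xyz" ([x, y, z] in m, in world coordinates, good to about 4 mm: the middle of the surface that is visible of it).
- env.trace(picture, thing): "mask" (420x560 bool, what is visible of it).
The state is a dict: "clock": time; "joint_positions": joint angles; "qvel": joint speeds; "joint_torque": joint torques, N m; "position": TCP position; "tool_rot": TCP orientation; "force": force on the tool from outside, world axes, zero at the start; "wrist_torque": the same for the moment, N m; "opening": opening from 0.0 (shut) to 1.0 (fully open); "finger_force": force on a finger pad.
Only numpy, scipy, OpenCV 4.12 (cv2) and the standard library are available. Lean on these libraries where they do the work, as an engineer would, in place of code of your own. Each camera call takes 0.05 s, during which the arm holds its last target. There are 200 camera calls.

## Working session

There is one attempt and no reset: what is moved stays moved. The work goes in short steps, each a Python script; the robot and the scene stay as the last script left them, time stands still between calls to the robot, and variables do not carry over. Pictures are saved under pics/ and viewed, at most 14 in all, crops included, and the job is handed in when it is done.

```bash
mkdir -p pics; cat > a.py <<'E'
from workcell import env
import cv2,numpy as np
E
python3 - <<'E'
from a import *
for n in("top","scene"):
    f=env.grab_frame(n); cv2.imwrite(f"pics/{n}0.png",f["image"])
    print({k:v for k,v in f.items() if k!="image"})
    for t in "piston rod bearing sprocket small_piston short_rod piston_bin rod_bin bearing_bin sprocket_bin".split():
        print(t,[(np.round(d["xyz"],3).tolist(),round(d["score"],2)) for d in env.search_frame(f,t)])
print(env.read_state())
E
```

```text
{'fx': 471.3272324401052, 'fy': 471.3272324401052, 'cx': 287.22554982265063, 'cy': 211.82620476205534, 'position': array([0.36639313, 0.00493729, 0.88455786]), 'orientation': array([ 10.39564304,   1.1967608 , -90.34685388]), 'shot': 1}
piston []
rod [([0.511, 0.134, 0.013], 0.83)]
bearing []
sprocket [([0.581, 0.085, 0.007], 0.73), ([0.458, -0.257, 0.007], 0.58)]
small_piston [([0.408, 0.145, 0.036], 0.67)]
short_rod [([0.554, 0.267, 0.011], 0.79)]
piston_bin [([0.609, -0.13, 0.005], 0.75)]
rod_bin [([0.615, -0.256, 0.007], 0.94), ([0.616, 0.174, 0.049], 0.34)]
bearing_bin [([0.455, -0.146, 0.013], 0.83)]
sprocket_bin [([0.46, -0.256, 0.007], 0.93)]
{'fx': 435.5736268811843, 'fy': 435.5736268811843, 'cx': 278.30531081507564, 'cy': 202.08267640538892, 'position': array([ 0.99375203, -0.41085455,  0.55861495]), 'orientation': array([49.34797875, -0.18590634, 46.12328961]), 'shot': 2}
piston [([0.626, 0.162, 0.036], 0.55), ([0.434, -0.127, 0.004], 0.29)]
rod [([0.531, 0.138, 0.018], 0.82), ([0.587, 0.08, 0.013], 0.74)]
bearing [([0.651, 0.249, 0.013], 0.56)]
sprocket [([0.586, 0.077, 0
[... 270 characters left out ...]
_bin []
{'clock': 1.1, 'joint_positions': array([-5.92103586e+01,  2.20432964e+01,  4.52515757e-01,  7.91315916e-04,
       -6.84099812e+01, -1.48157640e+01]), 'qvel': array([-0.04094052,  0.0670829 ,  0.12963961, -0.03714922,  0.01662965,
       -0.01464696]), 'joint_torque': array([-2.53140106e-04, -3.90481603e+01,  1.87623829e+01,  4.22443673e+00,
        1.55741925e-02, -2.08570748e-05]), 'position': array([ 0.17200887, -0.60085182,  0.22253432]), 'tool_rot': array([ 1.79999452e+02, -9.06144748e-04, -1.64025831e+02]), 'force': array([ 0.38663506, -0.24985817, -0.08826564]), 'wrist_torque': array([-0.03606444,  0.01726482,  0.03181351]), 'finger_force': 0.0, 'opening': 1.0018124337690615}
```

View pics/top0.png

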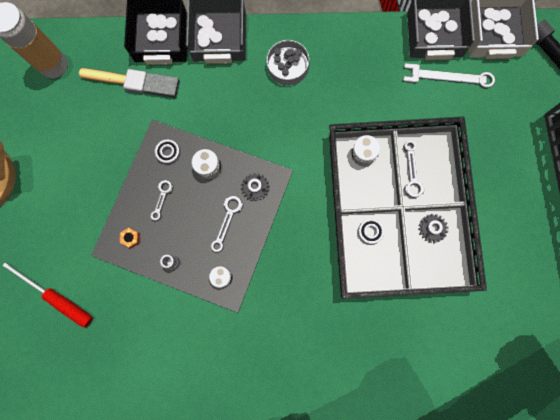

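View pics/scene0.png

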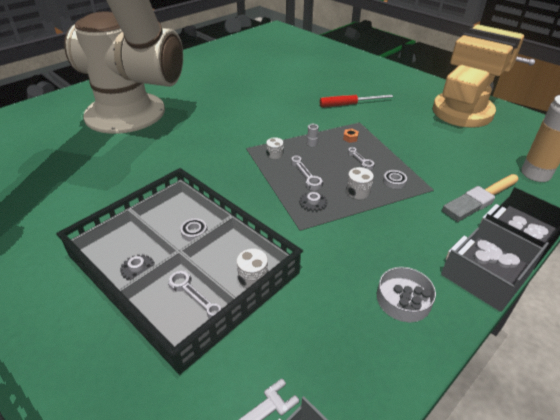

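```bash
python3 - <<'E'
import cv2
i=cv2.imread("pics/top0.png")
cv2.imwrite("pics/mat.png",cv2.resize(i[130:280,110:310],None,fx=4,fy=4,interpolation=cv2.INTER_CUBIC))
cv2.imwrite("pics/crate.png",cv2.resize(i[120:295,325:485],None,fx=3.4,fy=3.4,interpolation=cv2.INTER_CUBIC))
E
```

```text
(no output)
```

View pics/mat.png

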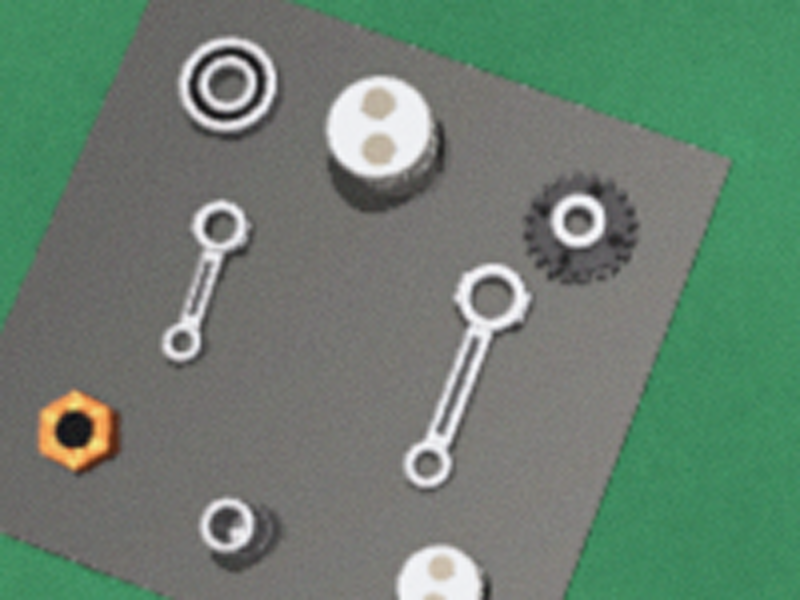

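View pics/crate.png

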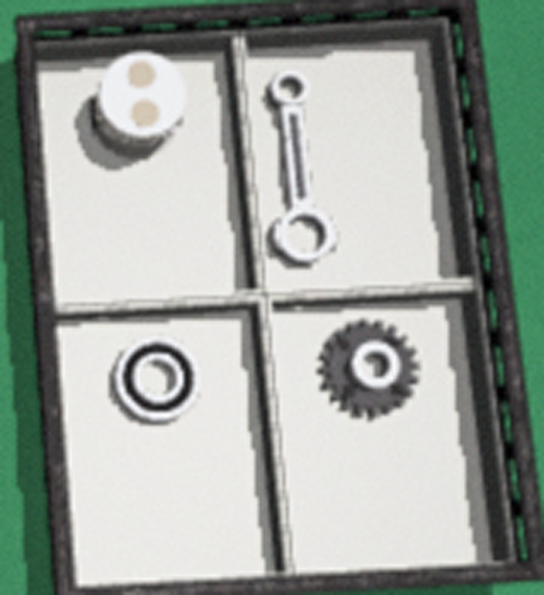

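```bash
cat >> a.py <<'E'
from scipy.spatial.transform import Rotation as R
def ray(f,px,z):
    c=np.array(f["position"]); o=R.from_euler("xyz",f["orientation"],degrees=True)
    d=o.apply([(px[0]-f["cx"])/f["fx"],-(px[1]-f["cy"])/f["fy"],-1])
    return (c+d*(z-c[2])/d[2])[:2]
E
python3 - <<'E'
from a import *
f=env.grab_frame("top")
P=dict(piston=(205,162,.047),bearing=(167,151.5,.017),sprocket=(254.5,185.25,.021),rb=(233,204.5,.017),rs=(217,246,.017),
tp=(366.5,147.9,.050),tb=(370.9,231.5,.020),ts=(435.3,227.6,.024),trb=(413.8,189.4,.020),trs=(410,145.6,.020))
Q={k:ray(f,np.array(v[:2])-.4,v[2]) for k,v in P.items()}
for k,v in Q.items(): print(k,v.round(4))
ang=lambda a,b:np.degrees(np.arctan2(*(Q[a]-Q[b])[::-1]))
print("yaw",ang("tp","tb"),ang("trs","trb"),ang("tb","ts")-90,"dist",[np.linalg.norm(Q[a]-Q[b]) for a,b in (("tp","tb"),("tb","ts"),("trs","trb"),("rs","rb"))],"rod",ang("rs","rb"))
E
```

```text
piston [0.6162 0.1738]
bearing [0.647 0.254]
sprocket [0.5773 0.0842]
rb [0.5415 0.1248]
rs [0.4633 0.1534]
tp [ 0.6385 -0.1244]
tb [ 0.4875 -0.1314]
ts [ 0.4931 -0.2487]
trb [ 0.5662 -0.2144]
trs [ 0.6518 -0.2118]
yaw 2.6253398973041877 1.7186417858757999 2.7299852166149776 dist [np.float64(0.15122007833564796), np.float64(0.11743751880498943), np.float64(0.08562695689447854), np.float64(0.08319988531391588)] rod 159.92226552043854
```

```bash
cat >> a.py <<'E'
W=0.087
def pick(xy,yaw,z,width,clear=.013,grip=30):
    env.gripper_to((width+clear)/W)
    env.goto([*xy,.14],[180,0,yaw])
    env.move_straight([*xy,z+.02],rate=.15)
    hit=env.move_straight([*xy,z],rate=.04,force_limit=8)
    env.gripper_to(max(0,(width-.015)/W),grasp_force=grip)
    s=env.read_state(); env.move_straight([*xy,.15],rate=.12); t=env.read_state()
    print("hit",hit,"z",s["position"][2].round(4),"width",(s["opening"]*W).round(4),(t["opening"]*W).round(4),"F",t["finger_force"],t["clock"])
def place(xy,yaw,z,width,clear=.013):
    env.goto([*xy,.15],[180,0,yaw])
    env.move_straight([*xy,z+.012],rate=.1)
    hit=env.move_straight([*xy,z-.006],rate=.015,force_limit=4)
    s=env.read_state()
    env.gripper_to((width+clear)/W); env.dwell(.2)
    env.move_straight([*xy,.15],rate=.1)
    print("contact",hit,"z",s["position"][2].round(4),"pos",s["position"][:2].round(4),env.read_state()["clock"])
E
python3 - <<'E'
from a import *
pick((.6162,.1738),70,.009,.048)
place((.5666,-.1277),2.6,.0125,.048)
f=env.grab_frame("top"); cv2.imwrite("pics/t1.png",cv2.resize(f["image"][110:310,90:490],None,fx=2,fy=2,interpolation=cv2.INTER_CUBIC))
E
```

```text
Traceback (most recent call last):
  File "a.py", line 16, in pick
    print("hit",hit,"z",s["position"][2].round(4),"width",(s["opening"]*W).round(4),(t["opening"]*W).round(4),"F",t["finger_force"],t["clock"])
                                                          ^^^^^^^^^^^^^^^^^^^^^^
AttributeError: 'float' object has no attribute 'round'
```

```bash
sed -i 's/(s\["opening"\]\*W).round(4)/round(s["opening"]*W,4)/; s/(t\["opening"\]\*W).round(4)/round(t["opening"]*W,4)/' a.py
python3 - <<'E'
from a import *
s=env.read_state();print(s["opening"]*W,s["finger_force"],s["position"],s["force"],s["clock"])
assert s["opening"]*W>.044
place((.5666,-.1277),2.6,.0125,.048)
f=env.grab_frame("top"); cv2.imwrite("pics/t1.png",cv2.resize(f["image"][110:310,90:490],None,fx=2,fy=2,interpolation=cv2.INTER_CUBIC))
E
```

```text
0.04710905160938078 30.237327651120722 [0.6155986  0.17357682 0.14890561] [-1.23446567 -0.6097328  -2.26741766] 8.3333
contact True z 0.0127 pos [ 0.5665 -0.1277] 14.0167
```

View pics/t1.png

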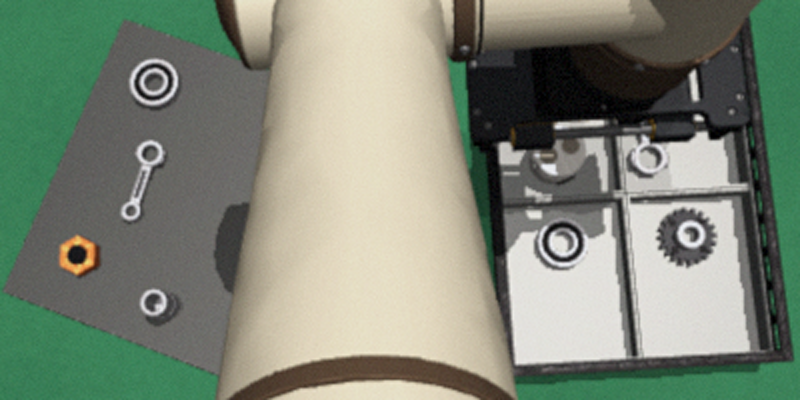

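```bash
python3 - <<'E'
from a import *
pick((.5138,.1349),-20,.006,.012,.018,45)
s=env.read_state(); assert .008<s["opening"]*W<.016
place((.6188,-.2637),2.6,.0095,.012,.012)
pick((.647,.254),50,.005,.047)
s=env.read_state(); assert .044<s["opening"]*W<.05
f=env.grab_frame("top"); cv2.imwrite("pics/t2.png",cv2.resize(f["image"][110:310,90:490],None,fx=2,fy=2,interpolation=cv2.INTER_CUBIC))
E
```

```text
hit False z 0.0062 width 0.0111 0.011 F 44.99946892261505 19.325
contact True z 0.0097 pos [ 0.6187 -0.2637] 25.4083
hit False z 0.0052 width 0.0461 0.046 F 29.99975323677063 31.5167
```

View pics/t2.png

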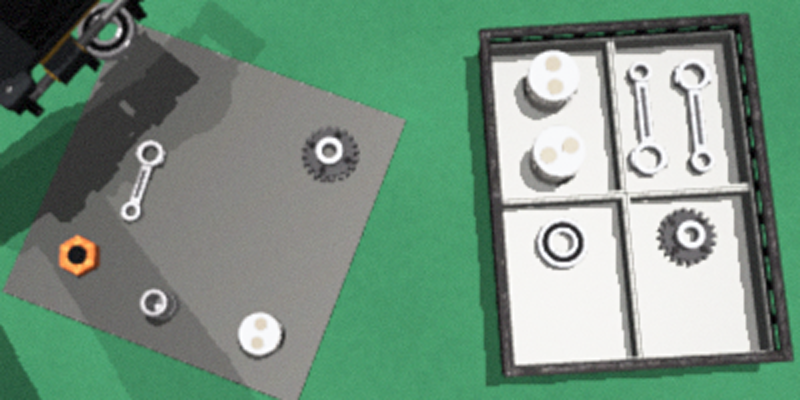

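The piston stands beside its twin (crop 557,155). The rod lies parallel to its twin (697,118), the bearing is in the gripper, and the two look-alikes haven't moved.

```bash
python3 - <<'E'
from a import *
place((.4156,-.1347),2.6,.0085,.047)
pick((.5773,.0842),110,.0115,.026,.016,40)
s=env.read_state(); assert .023<s["opening"]*W<.029
place((.4212,-.2520),2.6,.015,.026)
env.goto([.45,.25,.25],[180,0,2.6])
for n in("top","scene"):
    f=env.grab_frame(n); c=f["image"][110:310,90:490] if n=="top" else f["image"][110:310,50:450]
    cv2.imwrite(f"pics/{n}3.png",cv2.resize(c,None,fx=2,fy=2,interpolation=cv2.INTER_CUBIC))
print(env.read_state()["clock"])
E
```

```text
contact True z 0.0086 pos [ 0.4156 -0.1347] 37.825
hit False z 0.0116 width 0.0242 0.0245 F 39.999627470970154 43.1417
contact True z 0.015 pos [ 0.4211 -0.252 ] 49.0167
50.975
```

View pics/top3.png

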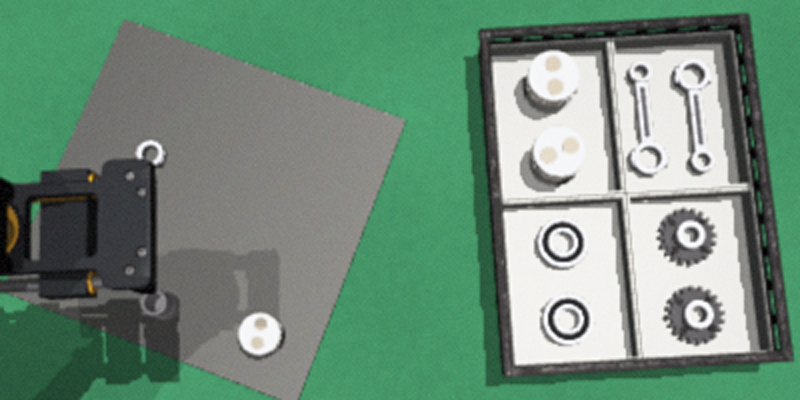

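View pics/scene3.png

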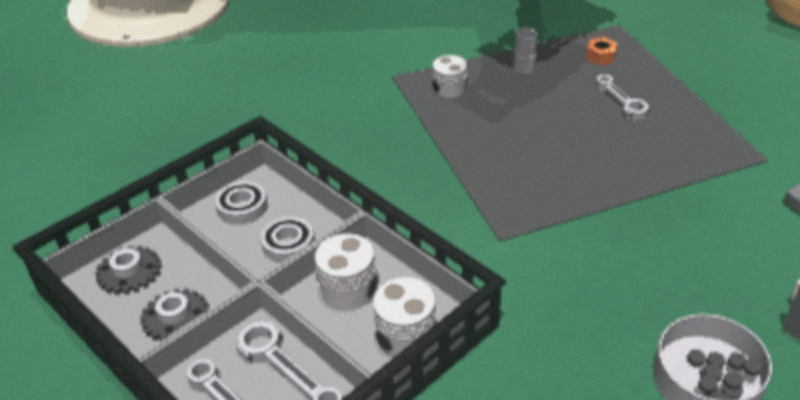

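All four parts sit flat or upright beside their twins (top crop: piston 557,155; rod 697,118; bearing 567,320; sprocket 695,315). The look-alikes haven't moved.

```bash
python3 -c "
from workcell import env
print(env.close_job())"
```

```text
the job is handed in; nothing more can be done
None
```

The piston, rod, bearing and sprocket were each set down beside their twins, in that order, the small piston and short rod were left where they lay, and the job was handed in at about 51 s on the robot's clock.

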